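Tip the last chocolate ball out of a tall canister

ROBOT

A 6-joint arm with a two-finger parallel gripper is mounted at the origin on the work surface. World frame = base frame: x ahead of the robot, y to its left, z up, the work surface at z = 0. Lengths are in mm, angles in rad, forces in N, time in s.
With the tool pointing down it reaches from about 275 to 1000 mm from the base axis. Payload 8.4 kg.
Tool frame: the origin (TCP) lies midway between the tips of the shut fingers; the grasp point (between the pads) lies 19 mm behind it; z points along the fingers, y is the line along which they close (so a half turn about z gives the same grasp; the last joint's range is limited). The gripper opens to 85 mm and grips with 20 to 120 N. Pads are 22 mm wide; open, the fingers measure 114 mm over their backs; the gripper's body (76 mm by 85 mm) begins 54 mm behind the grasp point. The pads swing forward as they close: fully open they stand 13 mm farther back than shut.
Start: joints at [1.324, 0.353, 1.633, -0, 1.155, -0.002], TCP at [151.475, 606.369, 204.081] pointing down, gripper open.
Joint ranges: [-2.63, 2.63], [-0.92, 2.1], [0.06, 2.66], [-1.3, 4.44], [0, 2.69], [-3.02, 3.02]. Speed limits (rad/s): [2.22, 2.22, 2.79, 3.14, 3.14, 3.14].

INTERFACE

Orientations are given as [roll, pitch, yaw] about the fixed x, y, z axes, in that order (R = Rz(yaw) Ry(pitch) Rx(roll)).
In Python, from rig import telemetry, optics, r gives the robot as it stands.
- The arm moves only by the tool play_rows, never from a script. Its arguments are lists of equal length, an entry for each row: "dp": the shift along the tool's x, y, z in units of 40 mm (1.0 is 40 mm), a list of three; "rot": the turn, a rotation vector about the tool's x, y, z in units of 6 degrees (1.0 is 6 degrees), a list of three. In form: {"dp": [[tx, ty, tz], ...], "rot": [[ax, ay, az], ...]}. A call has 1 to 5 rows; each row is the pose to reach, as a shift and turn from the pose commanded when the call began, along the tool's axes at that moment; what a row does not reach only later rows make up. A row lasts 1/12 s, in which the tool goes at most 41.7 mm and 7.16 degrees, less where a joint would pass 70% of its speed; a pose out of reach is approached as far as the arm can. A call with a gripper value outside its range is refused whole. "fingers" is the opening, from 0 (shut) to 1 (fully open), set as the call begins (left out, the last holds). The fingers move at their own pace and stop on an object; "grip_force" is the grip in N (left out, the last holds). Time passes only in rows, so rows that repeat a pose let the fingers close. It gives the time, the measured TCP pose, the force, the opening and the grip force at its end, in the units of the state.
- telemetry.sense(): the state, without advancing time (a new reading comes with each control period).
- optics.grab_frame(name): name is "scene" or "top" or "wrist"; returns a dict with "color" (400x640x3 uint8, red, green, blue), "mtx" (3x3 intrinsics, pixels), "D" ([k1, k2, p1, p2, k3] as OpenCV has them; the pictures are not rectified), "R" (3x3) and "t" (3): a world point X has camera coordinates R X + t; the wrist camera has in their place "mount" (4x4, takes a point from camera to tool coordinates, whose origin is the TCP and whose axes are the flange's). Camera axes: x right, y down, z forward; pixel columns grow to the right and rows downward; lengths in mm; the calibration is good to about 2 mm. A picture is of the moment at which its call begins: read the wrist's pose just before it. There is no depth.
- r.sign_off(): hands the job in; it is judged then, once.
The state is a dict: "clock": time; "qpos": joint angles; "qvel": joint speeds; "joint_efforts": joint torques, N m; "eef_pos": TCP position; "tcp_rot": TCP orientation; "contact_force": force on the tool from outside, world axes, zero at the start; "wrist_torque": the same for the moment, N m; "opening": opening from 0.0 (shut) to 1.0 (fully open); "grasp_force": force on a finger pad.
Only numpy, scipy, OpenCV 4.12 (cv2) and the standard library are available. Lean on these libraries where they do the work, as an engineer would, in place of code of your own. Each camera call takes 0.05 s, during which the arm holds its last target. There are 200 camera calls.

TASK

The last chocolate ball is at the bottom of the tall red-banded canister. Tip the canister over until it leans on the rim of the metal tub beside it, with its foot still on the table, and let go; then take it again in its lower half and lift the foot until the mouth points slightly downhill and the ball rolls out into the tub. Lower the foot back to the table, leave the canister leaning on the rim (or standing) outside the tub, and do not push about or tip the blue-banded canister.

Things in the scene. Friction and masses are not known exactly. Their poses are not given: they have to be found in the camera images.
- canister_mid (a point): Centre (half-way up) of the canister to empty: white plastic, open-topped, red bands, 56 mm square, 210 mm tall, walls and floor 4 mm, 0.22 kg, loose. z runs from foot to mouth; x and y square to its faces. Starts upright, 75 to 100 mm clear of the tub's +y or -y rim, faces within 4 degrees of parallel to it. Leaning on the rim it is about 40 degrees from upright and stays there by itself.
- other_mid (a point): Centre (half-way up) of the other canister: same size and shape, blue bands, full of small white drops. It stands upright on the opposite side of the tub.
- tub: Deep rectangular metal tub with a red-brown liner, fixed. Origin at the centre of its underside, on the table; x along its long rims, y across it (a canister stands beyond each long rim), z up. Outside 260 (x) x 220 (y) x 100 mm high, walls 6 mm. The rim is a round bar of 6 mm radius; along the long sides its centre lies at y = +107 or -107 mm, z = 94 mm.
- ball_center (a point): Centre of the dark brown chocolate ball, 40 mm in diameter, about 30 g, loose, lying on the floor inside the red-banded canister at the start.

How it is judged (in metres and radians):
On the way, in this order (a step that is already met when the one before it is completed fails the run):
1. the red-banded canister leans on the tub's rim by itself, 25 to 60 degrees from upright, the robot not touching it, its foot on the table, the ball still in it (angle between canister_mid's own z axis and vertical between 0.436 and 1.05 rad and contact force between canister and tub above 0.1 N and contact force between canister and the arm below 0.05 N and contact force between canister and the fingers below 0.05 N and height (world z) of canister_mid below 0.13 m and distance between ball_center and canister_mid below 0.12 m), for 0.3 s.
2. held in its lower half, it is tipped to level or beyond (more than 89 degrees from upright) (angle between canister_mid's own z axis and vertical above 1.55 rad and contact force between canister and the fingers above 0.5 N and z of the grasp point in the frame of canister_mid below 0.01 m), for 0.1 s.
At the end, for the whole second after the job is handed in: The ball lies in the tub (centre within the walls, under 60 mm high). The red-banded canister rests with its foot on the table outside the tub (its centre at least 90 mm along the tub's y from its middle, lower than 130 mm), leaning or standing, under 60 degrees from upright (x of ball_center in the frame of tub between -0.13 and 0.13 m and y of ball_center in the frame of tub between -0.11 and 0.11 m and z of ball_center in the frame of tub below 0.06 m and angle between canister_mid's own z axis and vertical below 1.05 rad and height (world z) of canister_mid below 0.13 m and (y of canister_mid in the frame of tub below -0.09 m or y of canister_mid in the frame of tub above 0.09 m) and linear speed of canister below 0.03 m/s); the robot touches nothing.
It fails at once if the blue-banded canister is moved more than 30 mm or tilted more than 15 degrees (distance of other_mid from where it was at the start of the episode above 0.03 m or angle between other_mid's own z axis and vertical above 0.26 rad).
It also fails if it takes over 54 s, if anything falls off the work surface, if the arm or the gripper's body presses on something with over 40 N, if the wrist force passes 120 N, or if a joint passes its speed limit or range.

## Working session

There is one attempt and no reset: what is moved stays moved. The work goes in short steps, Python scripts to look and compute and a tool call to move; the robot and the scene stay as the last step left them, time stands still between calls to the robot, and variables do not carry over. Pictures are saved under pics/ and viewed, at most 10 in all, crops included, and the job is handed in when it is done.

Besides the shell and the picture viewer there is one more tool, called after "Request:" as name(argument=value, ...), one argument or row to a line, values as JSON. play_rows: Moves the arm, as the interface text tells. Its arguments: {"type":"object","properties":{"dp":{"type":"array"},"rot":{"type":"array"},"fingers":{"type":"number"},"grip_force":{"type":"number"}},"required":["dp","rot"]}

```bash
mkdir -p pics; ls
python3 - <<'E'
from rig import telemetry, optics, r
import cv2,numpy as np
s=telemetry.sense(); print({k:np.round(v,3).tolist() for k,v in s.items()})
fs=[optics.grab_frame(n) for n in("scene","top")]
for n,f in zip(("scene","top"),fs):
    print(n,np.round(f["mtx"],1).tolist(),f["D"],np.round(f["R"],4).tolist(),np.round(f["t"],1).tolist())
    cv2.imwrite(f"pics/{n}0.png",f["color"][:,:,::-1])
    np.savez(f"{n}.npz",**f)
E
```

```text
pics
{'clock': 0.0, 'qpos': [1.324, 0.354, 1.634, -0.0, 1.155, -0.002], 'qvel': [-0.003, 0.0, -0.0, -0.0, 0.001, -0.001], 'joint_efforts': [0.002, -60.526, -34.208, 0.0, 0.009, 0.0], 'eef_pos': [151.367, 605.883, 203.376], 'tcp_rot': [-3.14, 0.0, 2.897], 'contact_force': [0.358, -0.138, -0.325], 'wrist_torque': [-0.005, 0.062, 0.021], 'grasp_force': 0.0, 'opening': 0.996}
scene [[467.6, 0.0, 318.3], [0.0, 467.6, 193.5], [0.0, 0.0, 1.0]] [-0.03053303  0.          0.          0.          0.        ] [[-0.6427, 0.766, -0.0163], [0.6284, 0.5148, -0.5831], [-0.4383, -0.385, -0.8122]] [357.6, -295.8, 1196.5]
top [[493.8, 0.0, 325.8], [0.0, 493.8, 193.7], [0.0, 0.0, 1.0]] [-0.04704967  0.          0.          0.          0.        ] [[0.0253, -0.9995, 0.0163], [-0.9947, -0.0268, -0.0988], [0.0992, -0.0137, -0.995]] [-10.0, 569.2, 1031.5]
```

View pics/top0.png

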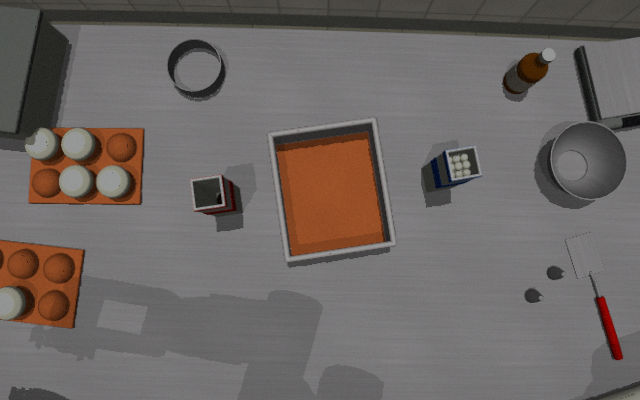

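View pics/scene0.png

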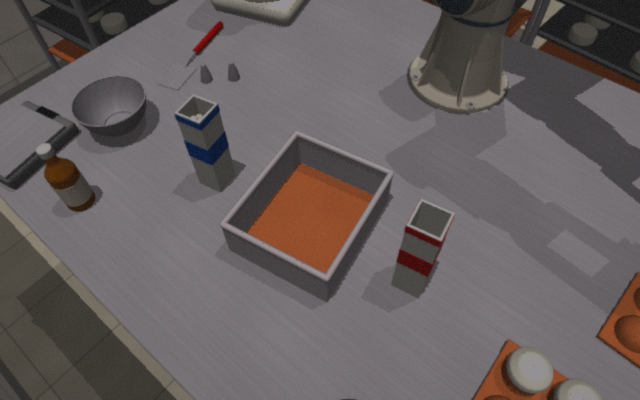

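Top view: the tub's outer rim corners are near (268,132), (375,119), (395,244) and (287,262). The red canister's mouth is near (192–232, 175–213) and the blue one's near (461,163).

```bash
cat > h.py <<'E'
import numpy as np,cv2
def ray(f,px,z):
    f=dict(f);u=cv2.undistortPoints(np.array([px],float).reshape(-1,1,2),f["mtx"],f["D"]).reshape(-1,2)
    R=f["R"];c=-R.T@f["t"];d=np.c_[u,np.ones(len(u))]@R
    return c+d*((z-c[2])/d[:,2])[:,None]
E
python3 - <<'E'
from h import *
f=np.load("top.npz")
t=ray(f,[(269,132),(376,119),(395,243),(287,262)],97)
print(t.round(0).tolist(),t.mean(0), [np.linalg.norm(t[i]-t[i-1]) for i in range(4)])
e=(t[1]+t[0]*0-t[0])[:2]; e2=(t[0]-t[3])[:2]; print("yaw",np.degrees(np.arctan2(e2[1],e2[0])),np.degrees(np.arctan2(-e[0]*-1,-e[1]*1)))
im=f["color"][160:225,180:245]; im=cv2.resize(im,None,fx=8,fy=8,interpolation=cv2.INTER_CUBIC)
im2=f["color"][110:270,260:400];im2=cv2.resize(im2,None,fx=3.25,fy=3.25)[:520]
g=np.load("scene.npz")["color"][190:310,380:470]
cv2.imwrite("pics/c1.png",np.hstack([im[:520],])[:,:,::-1])
E
```

```text
[[685.0, 124.0, 97.0], [719.0, -93.0, 97.0], [467.0, -135.0, 97.0], [425.0, 79.0, 97.0]] [573.89327947  -6.11353556  97.        ] [np.float64(264.45209615432947), np.float64(219.69814651830492), np.float64(254.57826533498036), np.float64(217.99541499725413)]
yaw 9.830019542793025 8.735794201182236
```

View pics/c1.png

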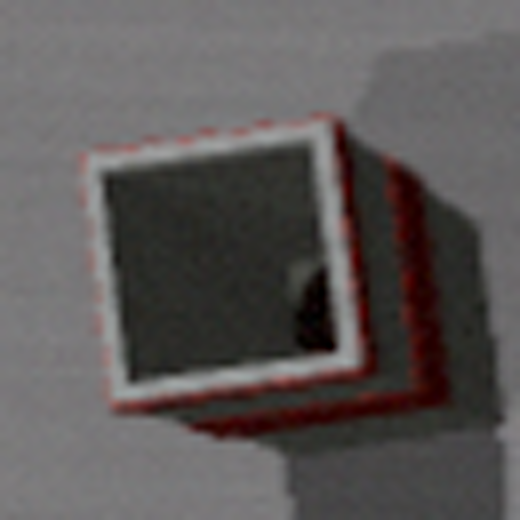

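The crop shows the mouth corners at crop positions (82,155), (335,118), (368,372) and (112,408), which is about (190,179) to (226,206) in the full image. The ball is just visible at the bottom.

Run:
```python
from h import *
f=np.load("top.npz")
c=np.array([(82,155),(335,118),(368,372),(112,408)])/8+[180,160]-.5
t=ray(f,c,210);print(t.round(0).tolist(),t.mean(0).round(1),[np.linalg.norm(t[i]-t[i-1]).round(1) for i in range(4)])
for i in range(4):
  d=t[i]-t[i-1];print(np.degrees(np.arctan2(d[1],d[0]))%90)
C=t.mean(0)[:2]
for yaw in(9,9.5,10):
  a=np.radians(yaw);ex=np.array([np.cos(a),np.sin(a)]);ey=np.array([-ex[1],ex[0]])
  o=np.array([574,-6]);print(yaw,"can in tub",(C-o)@ex,(C-o)@ey)
s=np.load("scene.npz")
print(ray(s,[(294,134),(391,172),(330,292),(224,228)],97).round(0).tolist(),ray(s,[(294,134),(391,172),(330,292),(224,228)],97).mean(0))
# scene canister top corners
print(ray(s,[(422,202),(454,211),(439,238),(404,228)],210).mean(0))
```

```text
[[571.0, 250.0, 210.0], [581.0, 194.0, 210.0], [524.0, 184.0, 210.0], [515.0, 240.0, 210.0]] [547.9 217.2 210. ] [np.float64(56.9), np.float64(56.8), np.float64(57.3), np.float64(57.1)]
9.707950734121647
9.9321694897355
9.97592272047362
9.584153400241675
9 can in tub 9.116988660292009 224.5182271025886
9.5 can in tub 11.075907792142562 224.43011841128055
10 can in tub 13.03398345073262 224.3249184975389
[[474.0, -132.0, 97.0], [430.0, 79.0, 97.0], [697.0, 144.0, 97.0], [722.0, -78.0, 97.0]] [580.91154405   3.33401632  97.        ]
[549.58539812 217.44379213 210.        ]
```

```bash
cat >> h.py <<'E'
from scipy.spatial.transform import Rotation as Ro, Slerp
a=np.radians(9.7);EX=np.array([np.cos(a),np.sin(a),0]);EY=np.array([-EX[1],EX[0],0]);EZ=np.array([0,0,1.])
C=np.array([548.8,217.3,0]);PIV=C-28*EY
def toolR(tilt):  # tool z = down rotated by tilt about EX (positive: points to +EY); tool y=EX
    z=Ro.from_rotvec(np.radians(tilt)*EX).apply(-EZ)
    return Ro.from_matrix(np.c_[np.cross(EX,z),EX,z])
def now():
    from rig import telemetry
    s=telemetry.sense();return np.array(s["eef_pos"]),Ro.from_euler("xyz",s["tcp_rot"]),s
def legs(p0,R0,way,step=38,ang=6.5):
    """way: list of (p,R); prints per-leg dp/rot units in start-of-leg tool frame"""
    for p,R in way:
        d=R0.inv().apply(p-p0)/40;w=(R0.inv()*R).as_rotvec(degrees=True)/6
        print("dp",d.round(2).tolist(),"rot",w.round(2).tolist(),"rows",round(max(np.linalg.norm(d)*40/step,np.linalg.norm(w)*6/ang),1))
        p0,R0=p,R
def split(p0,R0,p,R,n):
    sl=Slerp([0,1],Ro.concatenate([R0,R]))
    return [(p0+(p-p0)*k/n,sl(k/n)) for k in range(1,n+1)]
E
python3 - <<'E'
from h import *
p,R,s=now()
T=C+[0,0,262]
legs(p,R,split(p,R,T,toolR(0),3)+[(C+[0,0,152],toolR(0))])
E
```

```text
dp [-4.0, -2.34, -0.49] rot [-0.0, 0.0, 3.68] rows 4.9
dp [-4.58, -0.66, -0.49] rot [-0.0, 0.0, 3.68] rows 4.9
dp [-4.5, 1.11, -0.49] rot [-0.0, 0.0, 3.68] rows 4.9
dp [0.0, -0.0, 2.75] rot [0.0, -0.0, -0.0] rows 2.9
```

Request:
play_rows(
  dp=[
    [-0.8,-0.47,-0.4],
    [-1.6,-0.94,-0.49],
    [-2.4,-1.4,-0.49],
    [-3.2,-1.87,-0.49],
    [-4.0,-2.34,-0.49],
  ],
  rot=[
    [0,0,0.74],
    [0,0,1.47],
    [0,0,2.21],
    [0,0,2.94],
    [0,0,3.68],
  ],
  fingers=1,
  grip_force=50,
)

```text
clock: 0.52
eef_pos: [284.8, 475.3, 223.5]
tcp_rot: [-3.141, 0.0, 2.508]
contact_force: [1.1, 0.3, 0.2]
opening: 1.001
grasp_force: 0.0
```

Request:
play_rows(
  dp=[
    [-0.92,-0.13,-0.1],
    [-1.83,-0.26,-0.2],
    [-2.75,-0.4,-0.3],
    [-3.66,-0.53,-0.4],
    [-4.58,-0.66,-0.49],
  ],
  rot=[
    [0,0,0.74],
    [0,0,1.47],
    [0,0,2.21],
    [0,0,2.94],
    [0,0,3.68],
  ],
)

```text
clock: 0.93
eef_pos: [417.3, 345.9, 243.4]
tcp_rot: [-3.141, 0.0, 2.122]
contact_force: [0.6, 1.0, 0.1]
opening: 1.002
grasp_force: 0.0
```

Request:
play_rows(
  dp=[
    [-0.9,0.22,-0.1],
    [-1.8,0.44,-0.2],
    [-2.7,0.67,-0.3],
    [-3.6,0.89,-0.4],
    [-4.5,1.11,-0.49],
  ],
  rot=[
    [0,0,0.74],
    [0,0,1.47],
    [0,0,2.21],
    [0,0,2.94],
    [0,0,3.68],
  ],
)

```text
clock: 1.35
eef_pos: [550.0, 216.3, 262.9]
tcp_rot: [-3.141, 0.0, 1.737]
contact_force: [0.5, 1.0, -0.2]
opening: 1.002
grasp_force: 0.0
```

Run:
```python
from h import *
from rig import optics
p,R,s=now();print(p,s["tcp_rot"],np.round(s["qpos"],2))
legs(p,R,[(C+[0,0,262],toolR(0)),(C+[0,0,152],toolR(0))])
f=optics.grab_frame("wrist");print(f["mount"].round(2).tolist())
cv2.imwrite("pics/w1.png",f["color"][:,:,::-1])
```

```text
[550.03135772 216.31362948 262.91494066] [-3.14130103e+00  1.74555728e-05  1.73680805e+00] [0.37 0.25 1.64 0.   1.25 0.21]
dp [0.03, -0.03, 0.02] rot [-0.0, 0.0, -0.03] rows 0.0
dp [0.0, 0.0, 2.75] rot [0.0, 0.0, 0.0] rows 2.9
[[0.0, -0.96, -0.3, 74.57], [1.0, 0.0, 0.0, -0.63], [-0.0, -0.3, 0.96, -169.52], [0.0, 0.0, 0.0, 1.0]]
```

View pics/w1.png

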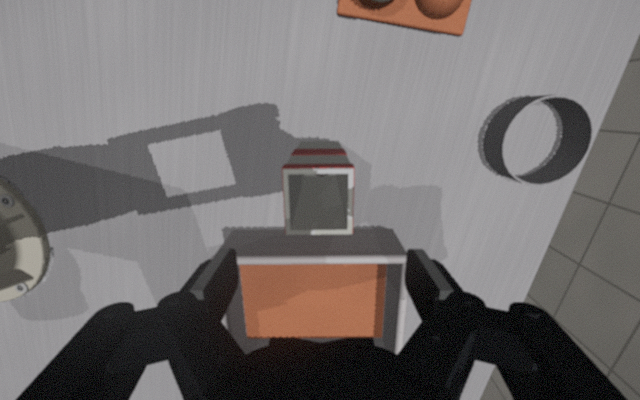

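The wrist view shows the red mouth at (283–353, 167–235), centred between the fingers (238 and 410). I'll check its position numerically.

Run:
```python
from h import *
from rig import optics
p,R,s=now();f=optics.grab_frame("wrist")
M=f["mount"];Rc=R.as_matrix()@M[:3,:3];c=R.apply(M[:3,3])+p
g=dict(mtx=f["mtx"],D=f["D"],R=Rc.T,t=-Rc.T@c)
m=ray(g,[(283,168),(353,166),(354,234),(285,235)],210);print(m.round(1).tolist(),m.mean(0))
b=ray(g,[(240,251),(400,251)],100) ;print(b,(b-C)@EY,(b-C)@EX)
```

```text
[[520.0, 237.3, 210.0], [574.1, 247.5, 210.0], [586.0, 190.5, 210.0], [528.5, 180.4, 210.0]] [552.15559845 213.91611499 210.        ]
[[467.50942845  96.73223122 100.        ]
 [671.21333406 129.02461409 100.        ]] [-105.14746998 -107.63870083] [-100.44278694  105.78978304]
```

Request:
play_rows(
  dp=[
    [0,0,0.9],
    [0,0,1.8],
    [0,0,2.6],
    [0,0,2.77],
    [0,0,2.77],
  ],
  rot=[
    [0,0,0],
    [0,0,0],
    [0,0,0],
    [0,0,0],
    [0,0,0],
  ],
)

```text
clock: 1.87
eef_pos: [547.0, 217.5, 149.7]
tcp_rot: [-3.136, 0.001, 1.741]
contact_force: [-0.8, -0.1, -0.5]
opening: 1.001
grasp_force: 0.0
```

Request:
play_rows(
  dp=[
    [0,0,0],
    [0,0,0],
    [0,0,0],
    [0,0,0],
    [0,0,0],
  ],
  rot=[
    [0,0,0],
    [0,0,0],
    [0,0,0],
    [0,0,0],
    [0,0,0],
  ],
  fingers=0,
  grip_force=40,
)

```text
clock: 2.28
eef_pos: [550.1, 218.6, 154.6]
tcp_rot: [3.138, -0.001, 1.741]
contact_force: [-1.3, 0.3, 6.6]
opening: 0.647
grasp_force: 42.3
```

```bash
sed -i 's/^C=np.array.*/C=np.array([550.3,215.9,0]);PIV=C-28*EY/' h.py
python3 - <<'E'
from h import *
p,R,s=now();print(p,s["tcp_rot"],s["opening"],s["grasp_force"],s["contact_force"])
way=[]
for t in (5,10,15,20,25,30,35,38):
    Q=Ro.from_rotvec(np.radians(t)*EX);way.append((PIV+Q.apply(p-PIV)+[0,0,2],Q*R))
# rows relative to call start: two calls
for k in (0,4):
    p0,R0=(p,R) if k==0 else way[3]
    for w in way[k:k+4]: legs(p0,R0,[w])
E
```

```text
[550.14606001 218.58490277 154.56956235] [ 3.13844197e+00 -8.31973817e-04  1.74084912e+00] 0.6468008300447535 42.28874444961548 [-1.33348672  0.28170696  6.56887559]
dp [-0.34, 0.0, -0.1] rot [-0.0, 0.83, 0.0] rows 0.8
dp [-0.68, -0.0, -0.13] rot [-0.0, 1.67, 0.01] rows 1.5
dp [-1.03, -0.0, -0.12] rot [-0.0, 2.5, 0.01] rows 2.3
dp [-1.37, -0.0, -0.08] rot [-0.0, 3.33, 0.01] rows 3.1
dp [-0.34, -0.0, -0.05] rot [-0.0, 0.83, 0.0] rows 0.8
dp [-0.68, -0.0, -0.08] rot [-0.0, 1.67, 0.01] rows 1.5
dp [-1.03, -0.0, -0.07] rot [-0.0, 2.5, 0.01] rows 2.3
dp [-1.23, -0.0, -0.05] rot [-0.0, 3.0, 0.01] rows 2.8
```

Request:
play_rows(
  dp=[
    [-0.34,0,-0.1],
    [-0.68,0,-0.13],
    [-1.03,0,-0.12],
    [-1.37,0,-0.08],
    [-1.37,0,-0.08],
  ],
  rot=[
    [0,0.83,0],
    [0,1.67,0],
    [0,2.5,0.01],
    [0,3.33,0.01],
    [0,3.33,0.01],
  ],
)

```text
clock: 2.7
eef_pos: [559.7, 159.7, 155.6]
tcp_rot: [3.14, -0.352, 1.737]
contact_force: [0.2, -0.6, -2.1]
opening: 0.65
grasp_force: 43.7
```

Run:
```python
from h import *
from rig import optics
p,R,s=now();print(p,s["tcp_rot"],np.round(s["qpos"],2),s["contact_force"],R.apply([0,0,1])@EY)
f=optics.grab_frame("scene");cv2.imwrite("pics/s1.png",f["color"][60:,150:][:,:,::-1])
```

```text
[559.7149398  159.71334503 155.63836544] [ 3.13972736 -0.35174846  1.73673682] [ 0.06  0.36  1.79  0.4   1.06 -0.32] [ 0.15869903 -0.61530129 -2.08381846] 0.34453093282865616
```

View pics/s1.png

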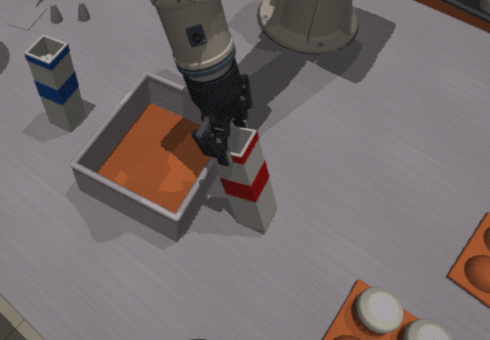

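The canister is gripped and tilting towards the tub rim, at about (245,180) in the crop. I'll carry on to about 38°.

Request:
play_rows(
  dp=[
    [-0.34,0,-0.05],
    [-0.68,0,-0.08],
    [-1.03,0,-0.07],
    [-1.23,0,-0.05],
    [-1.23,0,-0.05],
  ],
  rot=[
    [0,0.83,0],
    [0,1.67,0],
    [0,2.5,0.01],
    [0,3.0,0.01],
    [0,3.0,0.01],
  ],
)

```text
clock: 3.17
eef_pos: [566.7, 115.7, 139.1]
tcp_rot: [-3.139, -0.664, 1.735]
contact_force: [0.3, -0.3, -0.6]
opening: 0.649
grasp_force: 43.8
```

Run:
```python
from h import *
p,R,s=now();print(p,s["tcp_rot"],np.round(s["qpos"],2),s["contact_force"],s["wrist_torque"],R.apply([0,0,1])@EY)
```

```text
[566.66831944 115.74588848 139.06541281] [-3.13853511 -0.66361836  1.73491049] [-0.18  0.5   1.77  0.66  1.22 -0.69] [ 0.30880363 -0.25322461 -0.58892688] [-0.48697213 -0.17088651  0.02973583] 0.6159760053332383
```

Request:
play_rows(
  dp=[
    [0,0,0],
    [0,0,0],
    [0,0,0],
    [0,0,0],
    [0,0,0],
  ],
  rot=[
    [0,0.1,0],
    [0,0.2,0],
    [0,0.2,0],
    [0,0.2,0],
    [0,0.2,0],
  ],
  fingers=1,
)

```text
clock: 3.58
eef_pos: [566.3, 118.6, 141.1]
tcp_rot: [3.141, -0.683, 1.741]
contact_force: [-0.0, 0.4, -0.1]
opening: 0.997
grasp_force: 0.0
```

Request:
play_rows(
  dp=[
    [0,0,-0.3],
    [0,0,-0.8],
    [0,0,-1.6],
    [0,0,-2.4],
    [0,0,-2.8],
  ],
  rot=[
    [0,0,0],
    [0,0,0],
    [0,0,0],
    [0,0,0],
    [0,0,0],
  ],
)

```text
clock: 4.0
eef_pos: [579.6, 45.8, 230.8]
tcp_rot: [3.138, -0.681, 1.741]
contact_force: [1.0, -0.4, 0.1]
opening: 0.999
grasp_force: 0.0
```

Run:
```python
from h import *
from rig import optics
p,R,s=now();print(p,s["tcp_rot"],np.round(s["qpos"],2),s["contact_force"],s["opening"])
f=optics.grab_frame("scene");cv2.imwrite("pics/s2.png",cv2.resize(f["color"][140:340,300:500],None,fx=3,fy=3,interpolation=cv2.INTER_CUBIC)[:,:,::-1])
f.update(off=1);np.savez("scene2.npz",**f)
```

```text
[579.55663287  45.75799075 230.8329639 ] [ 3.13799646 -0.68137101  1.7405139 ] [-0.29  0.44  1.64  0.61  1.44 -0.66] [ 0.95283024 -0.35361063  0.06252771] 0.9987586620434076
```

View pics/s2.png

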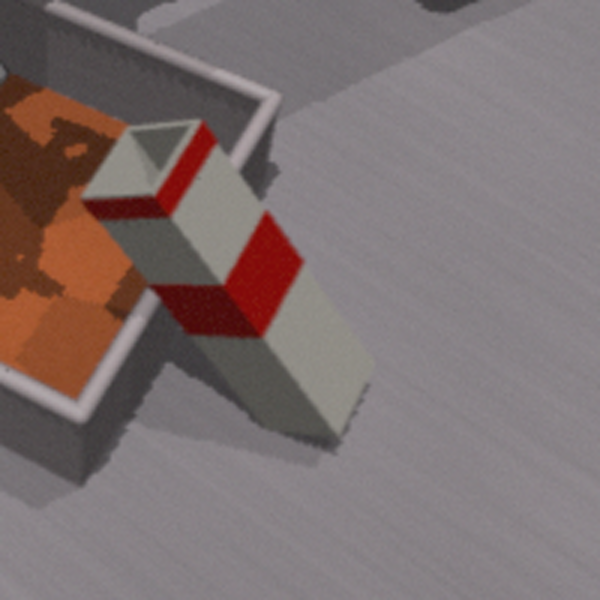

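The canister leans on the rim alone. In the crop its mouth corners are (133,127), (205,120), (157,197) and (85,200), and its foot corners (342,440), (373,362) and (262,425). I'll fit its pose from these.

Run:
```python
from h import *
from scipy.optimize import least_squares
f=np.load("scene2.npz")
px=np.array([(133,127),(205,120),(157,197),(85,200),(342,440),(373,362),(262,425)])/3+[300,140]-.3
o=np.array([(-28,-28,210),(-28,28,210),(28,28,210),(28,-28,210),(28,28,0),(-28,28,0),(28,-28,0)],float)
def world(q):
    x,y,yaw,l=q; # pivot edge centre on the table
    Q=Ro.from_euler("z",yaw,degrees=True)*Ro.from_euler("x",l,degrees=True)
    return Q.apply(o-[0,-28,0])+[x,y,0]
def res(q):
    uv,_=cv2.projectPoints(world(q),cv2.Rodrigues(f["R"])[0],f["t"],f["mtx"],f["D"]);return (uv[:,0]-px).ravel()
s=least_squares(res,[PIV[0],PIV[1],9.7,40]);print(s.x,PIV,res(s.x).round(1))
```

```text
[553.13317882 183.38579644  11.52131518  36.98403569] [555.01770263 188.30030287   0.        ] [-1.  -0.1  0.2  0.   1.  -0.4 -0.3 -0.4 -0.9 -0.8  0.2  0.3  0.7  1.4]
```

```bash
cat >> h.py <<'E'
P2=np.array([554,185.5,0]);LEAN=38.5
def axes(l):
    l=np.radians(l);return -np.sin(l)*EY+np.cos(l)*EZ, np.cos(l)*EY+np.sin(l)*EZ
E
python3 - <<'E'
from h import *
p,R,s=now()
u,n=axes(LEAN);G=P2+65*u+28*n
R2=toolR(-35);d=R2.apply([0,0,1]);T=G+19*d;A=T-110*d
print("G",G,"T",T,"A",A)
W1=np.array([575,95,330.]);
m=split(W1,toolR(14),A,R2,2)
legs(p,R,[(W1,toolR(14))]+m+[(T,R2)])
E
```

```text
G [557.12554926 167.21478371  68.29994002] T [558.96173848 156.47263433  52.73605118] A [548.33116931 218.66402547 142.84277605]
dp [2.52, 0.08, -1.11] rot [0.06, -4.16, -0.0] rows 3.8
dp [0.97, -0.07, 2.65] rot [0.0, -4.08, -0.0] rows 3.8
dp [1.98, -0.07, 2.01] rot [0.0, -4.08, -0.0] rows 3.8
dp [-0.0, -0.0, 2.75] rot [0.0, -0.0, 0.0] rows 2.9
```

Request:
play_rows(
  dp=[
    [0.3,0,-0.6],
    [0.9,0,-1.11],
    [1.7,0.05,-1.11],
    [2.52,0.08,-1.11],
    [2.52,0.08,-1.11],
  ],
  rot=[
    [0,0,0],
    [0.02,-1.0,0],
    [0.04,-2.1,0],
    [0.06,-3.2,0],
    [0.06,-4.16,0],
  ],
)

```text
clock: 4.47
eef_pos: [574.6, 100.9, 331.8]
tcp_rot: [3.137, -0.244, 1.742]
contact_force: [0.6, 0.2, 0.7]
opening: 1.002
grasp_force: 0.0
```

Request:
play_rows(
  dp=[
    [0.24,-0.02,0.66],
    [0.48,-0.04,1.32],
    [0.73,-0.05,1.99],
    [0.97,-0.07,2.65],
    [0.97,-0.07,2.65],
  ],
  rot=[
    [0,-1.02,0],
    [0,-2.04,0],
    [0,-3.06,0],
    [0,-4.08,0],
    [0,-4.08,0],
  ],
)

```text
clock: 4.88
eef_pos: [554.8, 165.4, 227.6]
tcp_rot: [-3.13, 0.184, 1.75]
contact_force: [-1.2, 0.2, -0.7]
opening: 0.998
grasp_force: 0.0
```

Request:
play_rows(
  dp=[
    [0.5,-0.02,0.5],
    [1.0,-0.04,1.0],
    [1.5,-0.05,1.5],
    [1.98,-0.07,2.01],
    [1.98,-0.07,2.01],
  ],
  rot=[
    [0,-1.02,0],
    [0,-2.04,0],
    [0,-3.06,0],
    [0,-4.08,0],
    [0,-4.08,0],
  ],
)

```text
clock: 5.3
eef_pos: [540.1, 224.7, 129.6]
tcp_rot: [-3.119, 0.616, 1.759]
contact_force: [-2.0, -0.9, -2.0]
opening: 1.001
grasp_force: 0.0
```

Request:
play_rows(
  dp=[
    [0,0,0],
    [0,0,0],
    [0,0,0],
  ],
  rot=[
    [0,0,0],
    [0,0,0],
    [0,0,0],
  ],
)

```text
clock: 5.55
eef_pos: [545.7, 221.5, 140.9]
tcp_rot: [-3.137, 0.604, 1.743]
contact_force: [0.9, 0.0, 1.1]
opening: 0.998
grasp_force: 0.0
```

Run:
```python
from h import *
from rig import optics
p,R,s=now();print(p,s["tcp_rot"],np.round(s["qpos"],2),s["contact_force"])
u,n=axes(LEAN);G=P2+65*u+28*n
R2=toolR(-35);d=R2.apply([0,0,1]);T=G+19*d;A=T-110*d
legs(p,R,[(A,R2),(T,R2)]);legs(p,R,[(T,R2)])
f=optics.grab_frame("wrist");cv2.imwrite("pics/w2.png",f["color"][:,:,::-1])
M=f["mount"];Rc=R.as_matrix()@M[:3,:3];c=R.apply(M[:3,3])+p
pts=np.array([P2+s*u+28*n+b*EX+g*n for s in(0,210) for g in(-28,28) for b in(-28,28)])
print(cv2.projectPoints(pts,cv2.Rodrigues(Rc.T)[0],-Rc.T@c,f["mtx"],f["D"])[0][:,0].round(0).tolist())
```

```text
[545.70327058 221.5396291  140.91817315] [-3.13707682  0.60401655  1.7426723 ] [ 0.7   0.55  1.63 -0.53  1.33  0.75] [0.91285584 0.0273523  1.05920404]
dp [-0.09, 0.05, 0.01] rot [-0.03, -0.07, 0.02] rows 0.1
dp [0.0, -0.0, 2.75] rot [0.0, 0.0, 0.0] rows 2.9
dp [-0.11, 0.06, 2.76] rot [-0.03, -0.07, 0.02] rows 2.9
[[297.0, 134.0], [351.0, 135.0], [292.0, 120.0], [358.0, 120.0], [297.0, 335.0], [350.0, 335.0], [291.0, 366.0], [357.0, 367.0]]
```

View pics/w2.png

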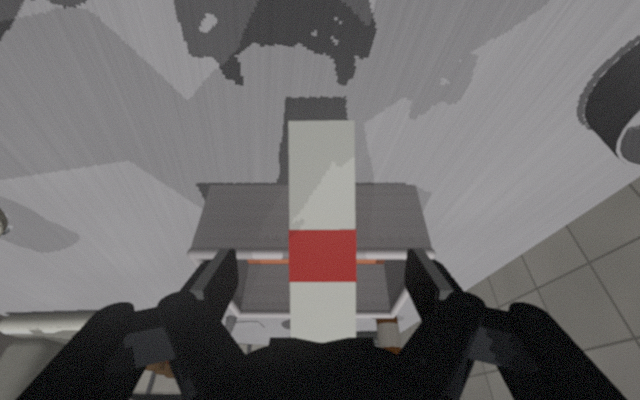

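The wrist view shows the upper face with its foot corners at (288,121) and (355,121). The model predicted (292,120) and (358,120), so the fit is good and I'll descend and grip.

Request:
play_rows(
  dp=[
    [-0.11,0.02,0.7],
    [-0.11,0.02,1.4],
    [-0.11,0.02,2.1],
    [-0.11,0.02,2.6],
    [-0.11,0.02,2.7],
  ],
  rot=[
    [-0.03,-0.07,0.02],
    [-0.03,-0.07,0.02],
    [-0.03,-0.07,0.02],
    [-0.03,-0.07,0.02],
    [-0.03,-0.07,0.02],
  ],
)

```text
clock: 6.02
eef_pos: [555.6, 154.6, 52.5]
tcp_rot: [-3.138, 0.613, 1.74]
contact_force: [-1.1, -0.1, -0.7]
opening: 0.998
grasp_force: 0.0
```

Request:
play_rows(
  dp=[
    [0,0,0],
    [0,0,0],
    [0,0,0],
    [0,0,0],
    [0,0,0],
  ],
  rot=[
    [0,0,0],
    [0,0,0],
    [0,0,0],
    [0,0,0],
    [0,0,0],
  ],
)

```text
clock: 6.43
eef_pos: [556.6, 158.9, 53.6]
tcp_rot: [-3.141, 0.613, 1.743]
contact_force: [0.2, -0.1, -0.6]
opening: 1.001
grasp_force: 0.0
```

Request:
play_rows(
  dp=[
    [0,0,0],
    [0,0,0],
    [0,0,0],
    [0,0,0],
    [0,0,0],
  ],
  rot=[
    [0,0,0],
    [0,0,0],
    [0,0,0],
    [0,0,0],
    [0,0,0],
  ],
  fingers=0,
  grip_force=70,
)

```text
clock: 6.85
eef_pos: [556.2, 158.5, 53.1]
tcp_rot: [-3.139, 0.613, 1.743]
contact_force: [-1.8, 3.0, 6.0]
opening: 0.639
grasp_force: 72.8
```

Run:
```python
from h import *
p,R,s=now();print(p,s["tcp_rot"],np.round(s["qpos"],2),s["contact_force"],s["opening"],s["grasp_force"])
u,n=axes(LEAN)
# rim centre from the contact: face tangent, z=94
h=(94+6*n[2])/u[2]; RC=P2+h*u-6*n; print("rim",RC,"contact s",h,(RC-C)@EY,"g in can",(p-19*R.apply([0,0,1])-P2)@u)
print("lift 5 along n, then rotate")
way=[(p+6*n,R)]
for t in (6,12,18,24,30,36,42,48,54,58,62):
    Q=Ro.from_rotvec(np.radians(t)*EX);way.append((RC+Q.apply(p+6*n-RC),Q*R))
way=way[1:]
p0,R0=p,R
for k in (0,4,8):
    for w in way[k:k+4]: legs(p0,R0,[w])
    p0,R0=way[min(k+3,len(way)-1)]
print([w[0].round(0).tolist() for w in way[::3]])
```

```text
[556.22130414 158.54449868  53.13356634] [-3.13933562  0.61343073  1.74320702] [ 0.61  0.63  1.74 -0.61  1.14  0.81] [-1.83476163  2.99753012  5.97006155] 0.6386419926857873 72.83660531044006
rim [567.88986818 104.24092427  94.        ] contact s 124.88380930363448 -113.02644427637993 g in can 63.70551726239147
lift 5 along n, then rotate
dp [0.02, -0.0, -0.33] rot [-0.0, 1.0, -0.0] rows 0.9
dp [-0.02, -0.0, -0.51] rot [-0.01, 2.0, -0.0] rows 1.8
dp [-0.08, -0.0, -0.68] rot [-0.01, 3.0, -0.0] rows 2.8
dp [-0.15, -0.0, -0.85] rot [-0.01, 4.0, -0.0] rows 3.7
dp [-0.02, -0.0, -0.18] rot [-0.0, 1.0, -0.0] rows 0.9
dp [-0.06, -0.0, -0.36] rot [-0.01, 2.0, -0.0] rows 1.8
dp [-0.12, -0.0, -0.54] rot [-0.01, 3.0, -0.0] rows 2.8
dp [-0.2, -0.0, -0.71] rot [-0.01, 4.0, -0.0] rows 3.7
dp [-0.02, -0.0, -0.18] rot [-0.0, 1.0, -0.0] rows 0.9
dp [-0.05, -0.0, -0.3] rot [-0.0, 1.67, -0.0] rows 1.5
dp [-0.08, -0.0, -0.42] rot [-0.01, 2.33, -0.0] rows 2.2
[[555.0, 167.0, 63.0], [554.0, 173.0, 85.0], [554.0, 172.0, 107.0], [555.0, 166.0, 125.0]]
```

Request:
play_rows(
  dp=[
    [0.02,0,-0.33],
    [-0.02,0,-0.51],
    [-0.08,0,-0.68],
    [-0.15,0,-0.85],
    [-0.15,0,-0.85],
  ],
  rot=[
    [0,1.0,0],
    [-0.01,2.0,0],
    [-0.01,3.0,0],
    [-0.01,4.0,0],
    [-0.01,4.0,0],
  ],
)

```text
clock: 7.27
eef_pos: [555.1, 171.0, 86.3]
tcp_rot: [3.139, 0.189, 1.739]
contact_force: [1.0, -0.2, -2.8]
opening: 0.639
grasp_force: 74.2
```

Request:
play_rows(
  dp=[
    [-0.02,0,-0.18],
    [-0.06,0,-0.36],
    [-0.12,0,-0.54],
    [-0.2,0,-0.71],
    [-0.2,0,-0.71],
  ],
  rot=[
    [0,1.0,0],
    [-0.01,2.0,0],
    [-0.01,3.0,0],
    [-0.01,4.0,0],
    [-0.01,4.0,0],
  ],
)

```text
clock: 7.68
eef_pos: [554.3, 167.8, 113.2]
tcp_rot: [-3.14, -0.228, 1.739]
contact_force: [0.3, -0.6, -2.1]
opening: 0.634
grasp_force: 74.2
```

Run:
```python
from h import *
p,R,s=now();print(p,s["tcp_rot"],np.round(s["qpos"],2),s["contact_force"],s["opening"],s["grasp_force"])
```

```text
[554.34184639 167.80163769 113.2162787 ] [-3.13994474 -0.22752229  1.73890922] [ 0.15  0.39  1.83  0.28  0.95 -0.19] [ 0.25498595 -0.59700895 -2.0889039 ] 0.6342169253305918 74.24531936645508
```

Carrying the canister cleanly. Next I tip it to about 100° and hold.

Request:
play_rows(
  dp=[
    [-0.02,0,-0.18],
    [-0.05,0,-0.3],
    [-0.08,0,-0.42],
    [-0.08,0,-0.42],
    [-0.08,0,-0.42],
  ],
  rot=[
    [0,1.0,0],
    [0,1.67,0],
    [-0.01,2.33,0],
    [-0.01,2.33,0],
    [-0.01,2.33,0],
  ],
)

```text
clock: 8.1
eef_pos: [554.1, 162.8, 127.2]
tcp_rot: [-3.136, -0.465, 1.738]
contact_force: [0.8, 0.6, -3.1]
opening: 0.635
grasp_force: 74.3
```

Request:
play_rows(
  dp=[
    [0,0,0],
    [0,0,0],
    [0,0,0],
    [0,0,0],
    [0,0,0],
  ],
  rot=[
    [0,0,0],
    [0,0,0],
    [0,0,0],
    [0,0,0],
    [0,0,0],
  ],
)

```text
clock: 8.52
eef_pos: [555.1, 163.9, 129.1]
tcp_rot: [3.141, -0.467, 1.743]
contact_force: [0.2, 0.2, -1.4]
opening: 0.637
grasp_force: 74.4
```

Request:
play_rows(
  dp=[
    [0,0,0],
    [0,0,0],
    [0,0,0],
    [0,0,0],
    [0,0,0],
  ],
  rot=[
    [0,0,0],
    [0,0,0],
    [0,0,0],
    [0,0,0],
    [0,0,0],
  ],
)

```text
clock: 8.93
eef_pos: [555.3, 163.3, 129.0]
tcp_rot: [3.141, -0.468, 1.742]
contact_force: [0.1, 0.5, -1.6]
opening: 0.634
grasp_force: 74.4
```

Request:
play_rows(
  dp=[
    [0,0,0],
    [0,0,0],
    [0,0,0],
    [0,0,0],
    [0,0,0],
  ],
  rot=[
    [0,0,0],
    [0,0,0],
    [0,0,0],
    [0,0,0],
    [0,0,0],
  ],
)

```text
clock: 9.35
eef_pos: [555.3, 163.3, 129.0]
tcp_rot: [3.141, -0.468, 1.742]
contact_force: [-0.3, 0.3, -1.8]
opening: 0.631
grasp_force: 74.4
```

Run:
```python
from h import *
from rig import optics
p,R,s=now();print(p,s["tcp_rot"],s["contact_force"],s["opening"])
a=optics.grab_frame("scene")["color"][100:320,180:480];b=optics.grab_frame("top")["color"][90:310,170:470]
cv2.imwrite("pics/d1.png",cv2.resize(np.hstack([a,b]),(800,293))[:,:,::-1])
```

```text
[555.25249314 163.33536367 128.98338889] [ 3.14098488 -0.46810256  1.74188187] [-0.33310888  0.26790613 -1.79921015] 0.6308023802963278
```

View pics/d1.png

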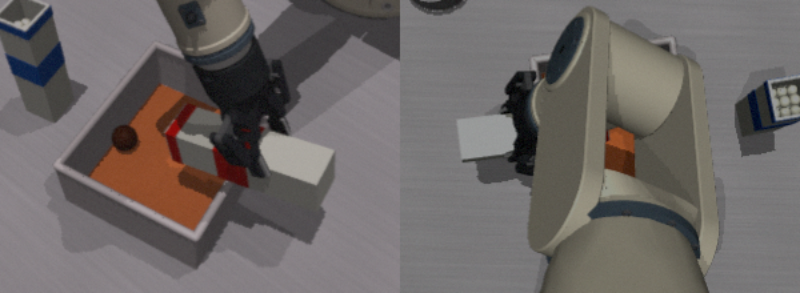

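The ball lies in the tub, at (125,137) in the left crop. The canister is held tipped and empty, so I reverse the motion.

Run:
```python
from h import *
p,R,s=now()
u,n=axes(LEAN);RC=P2+124.88*u-6*n
g=np.array([556.2,158.5,53.1]);R2=toolR(-35.1)
way=[]
for t in (54,46,38,30,22,14,6,0):
    Q=Ro.from_rotvec(np.radians(t)*EX);way.append((RC+Q.apply(g+6*n-RC),Q*R2))
way.append((g+1*n,R2))
p0,R0=p,R
for k in (0,4):
    for w in way[k:k+(4 if k==0 else 5)]: legs(p0,R0,[w])
    p0,R0=way[k+3]
```

```text
dp [0.02, 0.0, 0.24] rot [-0.0, -1.32, 0.02] rows 1.2
dp [-0.02, 0.0, 0.48] rot [-0.0, -2.65, 0.02] rows 2.4
dp [-0.09, 0.0, 0.72] rot [0.0, -3.99, 0.02] rows 3.7
dp [-0.19, 0.0, 0.94] rot [0.0, -5.32, 0.02] rows 4.9
dp [-0.0, 0.0, 0.25] rot [-0.0, -1.33, -0.0] rows 1.2
dp [-0.04, 0.0, 0.49] rot [-0.0, -2.67, -0.0] rows 2.5
dp [-0.11, -0.0, 0.73] rot [-0.0, -4.0, -0.0] rows 3.7
dp [-0.18, 0.0, 0.9] rot [-0.0, -5.0, -0.0] rows 4.6
dp [-0.27, 0.0, 0.98] rot [-0.0, -5.0, -0.0] rows 4.6
```

Request:
play_rows(
  dp=[
    [0.02,0,0.2],
    [0,0,0.38],
    [-0.04,0,0.57],
    [-0.11,0,0.76],
    [-0.19,0,0.94],
  ],
  rot=[
    [0,-1.06,0.02],
    [0,-2.12,0.02],
    [0,-3.19,0.02],
    [0,-4.25,0.02],
    [0,-5.32,0.02],
  ],
)

```text
clock: 9.87
eef_pos: [554.7, 173.9, 93.1]
tcp_rot: [3.137, 0.093, 1.739]
contact_force: [-0.9, -0.4, -3.5]
opening: 0.635
grasp_force: 74.3
```

Request:
play_rows(
  dp=[
    [0,0,0.19],
    [-0.02,0,0.37],
    [-0.06,0,0.55],
    [-0.11,0,0.73],
    [-0.18,0,0.9],
  ],
  rot=[
    [0,-1.0,0],
    [0,-2.0,0],
    [0,-3.0,0],
    [0,-4.0,0],
    [0,-5.0,0],
  ],
)

```text
clock: 10.28
eef_pos: [555.9, 164.3, 57.3]
tcp_rot: [3.138, 0.616, 1.738]
contact_force: [-0.8, 0.4, -3.4]
opening: 0.636
grasp_force: 74.4
```

Request:
play_rows(
  dp=[
    [0,0,0],
    [0,0,0],
    [0,0,0],
    [0,0,0],
  ],
  rot=[
    [0,0,0],
    [0,0,0],
    [0,0,0],
    [0,0,0],
  ],
)

```text
clock: 10.62
eef_pos: [555.8, 162.8, 57.7]
tcp_rot: [3.14, 0.61, 1.737]
contact_force: [0.3, 0.0, -2.8]
opening: 0.631
grasp_force: 74.4
```

Run:
```python
from h import *
p,R,s=now();print(p,s["tcp_rot"],s["contact_force"],s["opening"])
u,n=axes(LEAN);g=np.array([556.2,158.5,53.1]);R2=toolR(-35.1)
legs(p,R,[(g+6*n,R2)]);legs(p,R,[(g+n,R2)])
```

```text
[555.76350065 162.80985447  57.67127699] [3.14000621 0.6099371  1.73735672] [ 0.30969705  0.03536446 -2.80335274] 0.6312087044768917
dp [0.02, -0.01, 0.01] rot [0.0, -0.03, -0.02] rows 0.0
dp [-0.02, -0.01, 0.13] rot [0.0, -0.03, -0.02] rows 0.1
```

Request:
play_rows(
  dp=[
    [0,0,0.04],
    [-0.01,0,0.08],
    [-0.02,0,0.13],
    [-0.02,0,0.13],
    [-0.02,0,0.13],
  ],
  rot=[
    [0,0,0],
    [0,0,0],
    [0,0,0],
    [0,0,0],
    [0,0,0],
  ],
)

```text
clock: 11.03
eef_pos: [556.1, 159.1, 53.3]
tcp_rot: [3.141, 0.613, 1.739]
contact_force: [0.3, -1.1, -0.7]
opening: 0.639
grasp_force: 74.6
```

Request:
play_rows(
  dp=[
    [0,0,0],
    [0,0,0],
    [0,0,0],
    [0,0,0],
    [0,0,0],
  ],
  rot=[
    [0,0,0],
    [0,0,0],
    [0,0,0],
    [0,0,0],
    [0,0,0],
  ],
  fingers=1,
)

```text
clock: 11.45
eef_pos: [555.9, 159.7, 53.0]
tcp_rot: [3.141, 0.613, 1.74]
contact_force: [-0.3, 0.0, -0.3]
opening: 1.0
grasp_force: 0.0
```

Request:
play_rows(
  dp=[
    [0,0,-0.4],
    [0,0,-1.0],
    [0,0,-1.8],
    [0,0,-2.6],
    [0,0,-3.2],
  ],
  rot=[
    [0,0,0],
    [0,0,0],
    [0,0,0],
    [0,0,0],
    [0,0,0],
  ],
)

```text
clock: 11.87
eef_pos: [543.6, 233.7, 159.7]
tcp_rot: [3.14, 0.612, 1.739]
contact_force: [-0.4, 0.2, 0.4]
opening: 0.998
grasp_force: 0.0
```

Request:
play_rows(
  dp=[
    [0,0,0],
    [0,0,0],
    [0,0,0],
    [0,0,0],
    [0,0,0],
  ],
  rot=[
    [0,0,0],
    [0,0,0],
    [0,0,0],
    [0,0,0],
    [0,0,0],
  ],
)

```text
clock: 12.28
eef_pos: [543.0, 231.1, 156.6]
tcp_rot: [-3.139, 0.614, 1.74]
contact_force: [-0.3, -0.0, -0.1]
opening: 1.003
grasp_force: 0.0
```

Run:
```python
from h import *
from rig import optics
p,R,s=now();print(p,s["contact_force"],s["opening"])
a=optics.grab_frame("scene")["color"][100:320,180:480];b=optics.grab_frame("top")["color"][90:310,170:470]
cv2.imwrite("pics/e1.png",cv2.resize(np.hstack([a,b]),(800,293))[:,:,::-1])
```

```text
[542.97690146 231.06013971 156.5691026 ] [-0.32704964 -0.04507796 -0.07304073] 1.0032686978436582
```

View pics/e1.png

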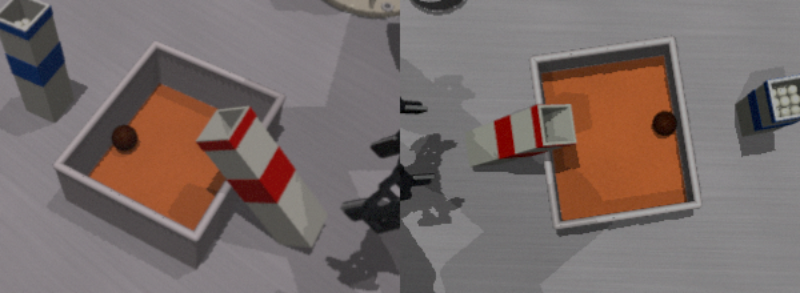

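The ball is in the tub, at (665,124) in the right crop. The canister leans on the rim with its foot on the table, the gripper is clear, and the blue canister hasn't moved.

```bash
python3 -c "
from rig import r
print(r.sign_off())"
```

```text
the job is handed in; nothing more can be done
None
```

The chocolate ball is in the tub, the red-banded canister leans on the rim with its foot on the table, the blue-banded one was not disturbed, and the job was handed in at about 12 s; no verdict came back.

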